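# Seat the inspection loupe in its three-point holder

## Robot

A 6-joint arm with a two-finger parallel gripper is mounted at the origin on the work surface. World frame = base frame: x ahead of the robot, y to its left, z up, the work surface at z = 0. Lengths are in m, angles in rad, forces in N, time in s.
With the tool pointing down it reaches from about 0.25 to 0.8 m from the base axis. Payload 8.5 kg.
Tool frame: the origin (TCP) lies between the finger pads; the fingertips stand 25 mm ahead of it and the grasp point (between the pads) lies 6 mm ahead of it; z points along the fingers, y is the direction in which the jaws open and shut (so a half turn about z gives the same grasp; the last joint's range is limited). The gripper opens to 85 mm and grips with 20 to 120 N. Pads are 22 mm wide; open, the fingers measure 114 mm over their backs; the gripper's body (76 mm by 85 mm) begins 54 mm behind the grasp point. The pads swing forward as they close: fully open they stand 13 mm farther back than shut.
Start: joints at [1.224, 0.238, -0.013, 1.319, 0, 1.571], TCP at [0.178, 0.494, 0.223] pointing down, gripper open.
Joint ranges: [-2.66, 2.66], [-1.03, 1.9], [-1.14, 1.46], [-1.82, 2.27], [-1.45, 1.34], [-3.14, 3.14]. Speed limits (rad/s): [2.22, 2.22, 2.79, 3.14, 3.14, 3.14].

## Interface

Orientations are given as a rotation vector (axis times angle).
In Python, from station import * gives the robot as it stands.
- The arm moves only by the shell command python3 -m creep 'ROWS' [FORCE]. ROWS is text: rows parted by semicolons, each of 7 numbers parted by spaces: the finger opening in cm, from 0 to 8.54, then the shift along the tool's x, y, z in cm, then the turn, a rotation vector about the tool's x, y, z in degrees. A call has exactly 8 rows; each row is the pose to reach, as a shift and turn from the pose commanded when the call began, along the tool's axes at that moment; what a row does not reach only later rows make up. A row lasts 1/10 s, in which the tool goes at most 50 mm and 8.59 degrees, less where a joint would pass 70% of its speed; a pose out of reach is approached as far as the arm can. A call with a gripper value outside its range is refused whole. The fingers move at their own pace and stop on an object; FORCE is the grip in N (left out, the last holds). Time passes only in rows, so rows that repeat a pose let the fingers close, or fill a call up. It gives the time, the measured TCP pose, the force and the opening at its end, in the units of the state.
- observe(): the state, without advancing time (a new reading comes with each control period).
- capture(name): name is "scene" or "side" or "wrist"; returns a dict with "image" (384x512x3 uint8, red, green, blue), "depth" (384x512 float32, m along the optical axis (not along the pixel's ray), 0 where there is no reading), "fx", "fy", "cx", "cy" (pixels), "rvec" (rotation vector, rad) and "tvec" (3), from world to camera coordinates, as OpenCV has them. Camera axes: x right, y down, z forward; pixel columns grow to the right and rows downward; lengths in m; the calibration is good to about 2 mm. A picture is of the moment at which its call begins.
- sign_off(): hands the job in, once; it reports no verdict.
The state is a dict: "time": time; "joint_pos": joint angles; "joint_vel": joint speeds; "effort": joint torques, N m; "eef_pos": TCP position; "tcp_rot": TCP orientation; "contact_force": force on the tool from outside, world axes, zero at the start; "torque": the same for the moment, N m; "width": opening from 0.0 (shut) to 1.0 (fully open).
Only numpy, scipy, OpenCV 4.12 (cv2) and the standard library are available. Lean on these libraries where they do the work, as an engineer would, in place of code of your own. Each camera call takes 0.05 s, during which the arm holds its last target. There are 200 camera calls.

## Task

Pick up the inspection loupe and seat it in the three-point holder: push the sprung jaw back with its rim, set it down flat on the three pads and let it come forward until the jaw holds it against both posts; then press it home from above so that all three pads and both posts bear and it cannot rock. Be gentle with the optic and the holder, let go of it, and leave everything else on the table where it is.

Things in the scene. Friction and masses are not known exactly. Their poses are not given: they have to be found in the camera images.
- loupe: The loupe, upright on the table: a black round foot (flange) 60 mm across and 9 mm thick, its rim bevelled above and below to a 1.4 mm wide edge at mid-thickness, carrying a plain aluminium tube 36 mm across that rises to 62 mm above the underside, with a lens in the top. About 320 g (0.8 to 1.3 times). Origin: centre of its underside; z up its axis. It is round, so its yaw means nothing; grasp it across the tube.
- mount: The holder, fixed to the table: an aluminium base plate 150 mm (its x) by 120 mm (its y), 14 mm thick; origin at the centre of its underside, z up. On it lies a dark steel U-shaped carriage with three pads, two posts and, facing them, a sprung jaw. The carriage is clamped up to 12 mm either way along the holder's x; this shift s is not reported: find it by touch or sight.
- pads (a point): The plate's centre at the height of the tops of the three pads, 18 mm above the table. The pads are steel, round, 8 mm across, fixed to the carriage 20 mm from the point at s along the holder's x (60, -60 and 180 degrees from its +x); the foot must rest on all three. Seated, the loupe's axis is at x = s, y = 0 and the jaw is pressed back 5 mm.
- posts (a point): A point of the plate, midway between the two posts when s = 0, at the height of their tops, 26 mm above the table. The posts are upright steel pins 10 mm across, truly at holder x = s + 22.5 mm, y = 26.8 and -26.8 mm. They and the jaw block the foot's way straight down: rim against the jaw, underside above the posts, push the jaw back, then lower.
- jaw_face (a point): A point of the plate, 30 mm above the table, in the middle of the jaw's face at rest when s = 0. The jaw is an upright steel tab, 20 mm wide, from 16 to 44 mm above the table; its face looks to +x and leans over 0.1 rad: at rest truly at holder x = s - 25 mm at 22 mm height, s - 23.8 mm at 34 mm. Behind it a block (to 42 mm high) and rod reach x = s - 76 mm. Beside it there is room for fingers.
- jaw (a joint): How far the sprung jaw is pressed back towards the holder's -x, m: 0 at rest, 0.005 when the loupe is seated, 0.012 at its hard stop. The spring pushes with 3 N at 0, 5.5 N at 0.005 and 9 N at 0.012. Its rubbing and that of the posts can hold the foot a little off a pad when the loupe is let go: a press of some 10 N straight down on the middle of the loupe's top, with nothing gripped, settles it.
- tape: Roll of blue tape lying flat, 84 mm across, 24 mm high, hole 60 mm; origin under its centre. Leave alone.
- inkpot: White open pot, 68 mm across, 55 mm high; origin under its centre. Leave alone.
- squeegee: Squeegee lying flat, wooden grip 200 mm long with an orange blade, 50 mm high; origin under the grip's middle. Leave alone.
- sauce: Tall red bottle, 66 mm across, 200 mm high; origin under its centre. Leave alone.
- mustard: Small yellow bottle, 48 mm across, 130 mm high; origin under its centre. Leave alone.
- scraper: Ink spatula lying flat; origin under its middle. Leave alone.
- inkjar: Green jar with a black lid, 76 mm across, 85 mm high; origin under its centre. Leave alone.
Things that resemble listed ones, but are neither listed nor needed, are in the scene too. Of the things like the mount, leave any that is pink or turquoise; of the rest the larger one is meant.

How it is judged:
By the outcome, as a careful person would: the job done as asked, in the order asked, and still so for the second after the job is handed in, with the robot touching nothing.
It also fails if it takes over 61 s, if anything falls off the work surface, if the arm or the gripper's body presses on something with over 40 N, if the wrist force passes 120 N, or if a joint passes its speed limit or range.

## Working session

There is one attempt and no reset: what is moved stays moved. The work goes in short steps, Python scripts to look and compute and a shell command to move; the robot and the scene stay as the last step left them, time stands still between calls to the robot, and variables do not carry over. Pictures are saved under pics/ and viewed, about 8 in all and at most 12, crops included, and the job is handed in when it is done.

```bash
ls; mkdir -p pics; python3 - <<'E'
from station import *
import cv2,numpy as np,pickle
o=observe();print({k:np.round(v,3) for k,v in o.items()})
a=capture("scene");b=capture("side");
pickle.dump((a,b),open('ab.pkl','wb'))
for n,c in(("scene",a),("side",b)):
    print(n,c["fx"],c["cx"],c["cy"],c["rvec"],c["tvec"])
    cv2.imwrite(f"pics/{n}0.png",cv2.resize(c["image"][:,:,::-1],(800,600)))
E
```

```text
pics
{'time': np.float64(0.0), 'joint_pos': array([ 1.224,  0.239, -0.014,  1.319, -0.   ,  1.571]), 'joint_vel': array([ 0.003,  0.001, -0.   ,  0.001, -0.002,  0.001]), 'effort': array([-0.0000e+00, -5.3879e+01,  3.4644e+01,  1.8000e-02,  0.0000e+00,
       -0.0000e+00]), 'eef_pos': array([0.178, 0.493, 0.222]), 'tcp_rot': array([-5.420e-01, -3.094e+00,  2.000e-03]), 'contact_force': array([ 0.028, -0.225, -0.855]), 'torque': array([0.003, 0.006, 0.015]), 'width': np.float64(1.0)}
scene 380.35254404998415 250.06544795876357 183.93785963437998 [ 1.82156563  1.93212419 -0.61087878] [ 0.04973135 -0.41304889  1.35043917]
side 494.4930779563311 254.22719825268442 190.76868340868424 [ 2.08797624 -0.85318167  0.42103967] [-0.38215618  0.26198795  1.19624412]
```

View pics/scene0.png

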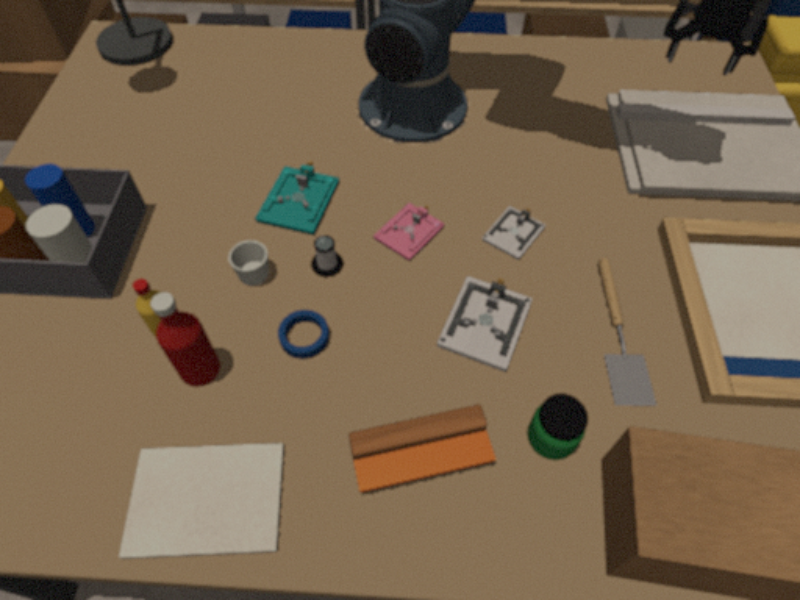

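View pics/side0.png

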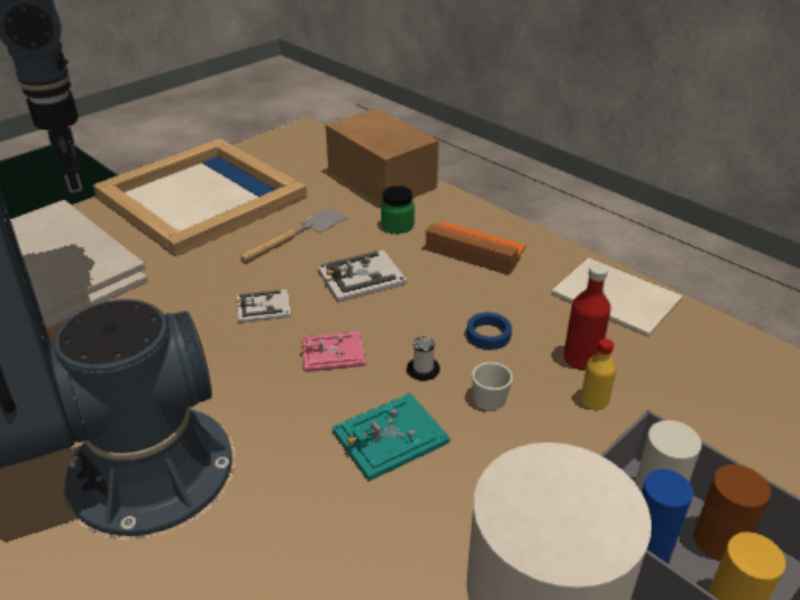

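The scene image (800x600) shows four mount-like things: turquoise at (298,198), pink at (410,230), small silver at (514,231) and large silver at (486,322). The larger non-coloured one is (486,322), so that is the mount. Its jaw and knob lie on the robot side, at (497,288). The only loupe is at (326,255), with the white inkpot nearby at (250,262).

```bash
cat > h.py <<'E'
import cv2,numpy as np
from scipy.spatial.transform import Rotation as Ro
def ray(c,uv,z):
    R=cv2.Rodrigues(np.array(c["rvec"]))[0];t=np.array(c["tvec"]).ravel();C=-R.T@t
    uv=np.atleast_2d(uv).astype(float)
    d=np.c_[(uv[:,0]-c["cx"])/c["fx"],(uv[:,1]-c["cy"])/c["fy"],np.ones(len(uv))]@R
    return (C+d*((z-C[2])/d[:,2:]))[:,:2]
def proj(c,P):
    K=np.array([[c["fx"],0,c["cx"]],[0,c["fy"],c["cy"]],[0,0,1.]])
    return cv2.projectPoints(np.atleast_2d(P).astype(float),np.array(c["rvec"]),np.array(c["tvec"]),K,None)[0][:,0]
def cloud(c):
    R=cv2.Rodrigues(np.array(c["rvec"]))[0];t=np.array(c["tvec"]).ravel()
    v,u=np.mgrid[:c["depth"].shape[0],:c["depth"].shape[1]];z=c["depth"]
    p=np.stack([(u-c["cx"])/c["fx"]*z,(v-c["cy"])/c["fy"]*z,z],-1)
    return (p-t)@R
E
python3 - <<'E'
from h import *;import pickle
a,b=pickle.load(open('ab.pkl','rb'))
for n,c,m,l in(("scene",a,(486,322),(326,255)),("side",b,(362,273),(424,358))):
    m=np.array(m)/1.5625;l=np.array(l)/1.5625
    hsv=cv2.cvtColor(c["image"],cv2.COLOR_RGB2HSV)
    k=((hsv[...,1]<60)&(hsv[...,2]>110)).astype(np.uint8)
    w=np.zeros_like(k);cv2.circle(w,tuple(int(x) for x in m),42,1,-1);k&=w
    n_,lab,st,ce=cv2.connectedComponentsWithStats(k);i=1+st[1:,4].argmax()
    pts=np.argwhere(lab==i)[:,::-1]
    P=ray(c,pts,.014).astype(np.float32)
    r=cv2.minAreaRect(P*1000);print(n,"mount",r,np.round(cv2.boxPoints(r)))
    k=(c["image"].max(-1)<45).astype(np.uint8);w[:]=0;cv2.circle(w,tuple(int(x) for x in l),20,1,-1);k&=w
    P=ray(c,np.argwhere(k)[:,::-1],.0045).astype(np.float32)
    print("loupe foot",cv2.minEnclosingCircle(P*1000),k.sum())
    p=cloud(c)[w>0];p=p[(p[:,2]>.03)&(p[:,2]<.08)];print("tube cloud",p.mean(0),p[:,2].max(),len(p))
    # inkpot
cr=[]
for c,m in((a,(486,322)),(b,(362,273))):
    x,y=[int(q/1.5625) for q in m];cr.append(cv2.resize(c["image"][y-38:y+38,x-38:x+38,::-1],(400,400),interpolation=cv2.INTER_CUBIC))
cv2.imwrite('pics/crop1.png',np.hstack(cr))
E
```

```text
scene mount ((573.7289428710938, 143.85263061523438), (121.19088745117188, 152.2081756591797), 69.82959747314453) [[481. 113.]
 [624.  61.]
 [666. 174.]
 [523. 227.]]
loupe foot ((456.940185546875, -142.59292602539062), 33.2003288269043) 101
tube cloud [ 0.4678124  -0.13757898  0.05558997] 0.06756559722764914 206
side mount ((568.8209228515625, 139.32391357421875), (125.66082763671875, 150.34071350097656), 69.85863494873047) [[477. 106.]
 [618.  54.]
 [661. 172.]
 [520. 224.]]
loupe foot ((472.3534851074219, -131.43081665039062), 44.180328369140625) 118
tube cloud [ 0.45657097 -0.14491729  0.05344475] 0.06709222273574136 204
```

View pics/crop1.png

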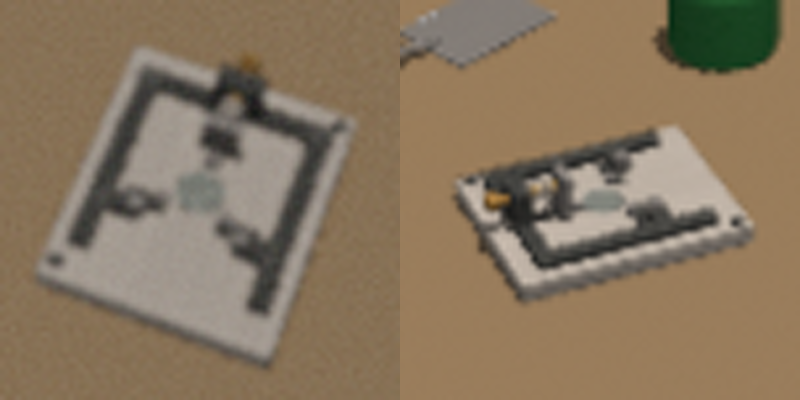

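Both views confirm the silver plate at about (0.571, 0.142). It measures 150x120, with +x at -20° pointing away from the robot and the jaw on the near side. Next I compute the approach.

```bash
cat >> h.py <<'E'
def go(o,pos,yaw):
    """shift (cm) & turn (deg) in tool axes to TCP at pos, pointing down, tool y axis at world heading yaw(deg) (or +180)"""
    R0=Ro.from_rotvec(o["tcp_rot"]);best=None
    for f in(0,180):
        a=np.deg2rad(yaw+f);y=np.array([np.cos(a),np.sin(a),0]);z=np.array([0,0,-1.])
        R=Ro.from_matrix(np.c_[np.cross(y,z),y,z]);w=np.rad2deg((R0.inv()*R).as_rotvec())
        if best is None or np.linalg.norm(w)<np.linalg.norm(best): best=w
    print("shift cm",np.round(R0.inv().apply(np.array(pos)-o["eef_pos"])*100,2),"turn",np.round(best,2))
E
python3 - <<'E'
from h import *;from station import *;import pickle
o=observe();print(Ro.from_rotvec(o["tcp_rot"]).as_matrix().round(3))
a,b=pickle.load(open('ab.pkl','rb'))
print("inkpot rim",ray(a,np.array([[250,253]])/1.5625,.055),ray(b,np.array([[491,374]])/1.5625,.055))
go(o,(.44,-.13,.20),70)
E
```

```text
[[-0.94   0.34  -0.   ]
 [ 0.34   0.94  -0.001]
 [ 0.    -0.001 -1.   ]]
inkpot rim [[ 0.48683273 -0.26664989]] [[ 0.490085   -0.26843183]]
shift cm [-45.8  -49.73   2.29] turn [-0.07 -0.    0.13]
```

```bash
R="8.5 -45.8 -49.7 2.3 0 0 0"; python3 -m creep '8.5 -45.8 -49.7 2.3 0 0 0;8.5 -45.8 -49.7 2.3 0 0 0;8.5 -45.8 -49.7 2.3 0 0 0;8.5 -45.8 -49.7 2.3 0 0 0;8.5 -45.8 -49.7 2.3 0 0 0;8.5 -45.8 -49.7 2.3 0 0 0;8.5 -45.8 -49.7 2.3 0 0 0;8.5 -45.8 -49.7 2.3 0 0 0'
python3 - <<'E'
from h import *;from station import *
o=observe();go(o,(.44,-.13,.20),70)
E
```

```text
time: 0.9
eef_pos: [0.3334, 0.1233, 0.2092]
tcp_rot: [0.541, 3.094, 0.0]
contact_force: [1.3, 0.6, -0.7]
width: 0.992
shift cm [-18.62 -20.21   0.92] turn [0.01 0.02 0.16]
```

```bash
python3 -m creep '8.5 -18.6 -20.2 0.9 0 0 0;8.5 -18.6 -20.2 0.9 0 0 0;8.5 -18.6 -20.2 0.9 0 0 0;8.5 -18.6 -20.2 0.9 0 0 0;8.5 -18.6 -20.2 0.9 0 0 0;8.5 -18.6 -20.2 0.9 0 0 0;8.5 -18.6 -20.2 0.9 0 0 0;8.5 -18.6 -20.2 0.9 0 0 0'
python3 - <<'E'
from h import *;from station import *;import pickle
o=observe();c=capture("wrist");pickle.dump(c,open('w1.pkl','wb'));print(o["eef_pos"],o["contact_force"])
R=cv2.Rodrigues(c["rvec"])[0];print("cam",-R.T@c["tvec"],"fwd",R[2],c["fx"])
p=cloud(c);m=(c["depth"]>0)&(p[...,2]>.052)&(p[...,2]<.075)&(np.hypot(p[...,0]-.462,p[...,1]+.141)<.05)
q=p[m];print("top",len(q),q.mean(0) if len(q) else 0);
if len(q): print(cv2.minEnclosingCircle((q[:,:2]*1000).astype(np.float32)), np.percentile(q[:,2],[5,50,95]))
cv2.imwrite('pics/w1.png',c["image"][:,:,::-1])
E
```

```text
time: 1.7
eef_pos: [0.4391, -0.1284, 0.1997]
tcp_rot: [-0.544, -3.093, -0.0]
contact_force: [0.1, 0.2, -0.1]
width: 0.992
[ 0.43907494 -0.12835281  0.19968014] [ 0.11994995  0.16366279 -0.08737325]
cam [ 0.37771232 -0.10786473  0.35122085] fwd [ 0.24168765 -0.08773807 -0.96637938] 279.54445702192385
top 902 [ 0.46013524 -0.14029278  0.06256826]
((461.1737365722656, -140.6508331298828), 18.62868309020996) [0.06093956 0.06279533 0.06411439]
```

View pics/w1.png

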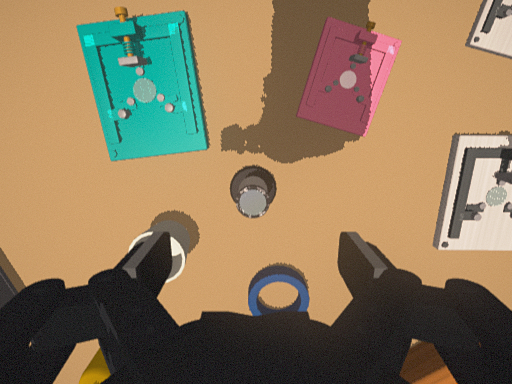

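The wrist image shows the loupe at (253,198) with a clear gap to the inkpot at (158,255). Depth puts its top at (0.461, -0.1405), z 62.6 mm, radius 18.6 mm, which matches the given sizes. Descending.

```bash
python3 - <<'E'
from h import *;from station import *
o=observe();go(o,(.461,-.1405,.048),70)
E
```

```text
shift cm [-2.53 -0.46 15.18] turn [ 0.   -0.07  0.11]
```

```bash
python3 -m creep '8.5 -2.5 -0.5 4 0 0 0;8.5 -2.5 -0.5 8 0 0 0;8.5 -2.5 -0.5 11 0 0 0;8.5 -2.5 -0.5 13 0 0 0;8.5 -2.5 -0.5 14.5 0 0 0;8.5 -2.5 -0.5 15.2 0 0 0;8.5 -2.5 -0.5 15.2 0 0 0;8.5 -2.5 -0.5 15.2 0 0 0'
python3 -m creep '6 0 0 0 0 0 0;5 0 0 0 0 0 0;4 0 0 0 0 0 0;3 0 0 0 0 0 0;3 0 0 0 0 0 0;3 0 0 0 0 0 0;3 0 0 0 0 0 0;3 0 0 0 0 0 0' 40
```

```text
time: 2.55
eef_pos: [0.4617, -0.1408, 0.049]
tcp_rot: [0.541, 3.094, -0.0]
contact_force: [0.1, 0.4, -0.4]
width: 0.996
time: 3.35
eef_pos: [0.462, -0.1412, 0.0489]
tcp_rot: [0.542, 3.093, 0.001]
contact_force: [1.2, 1.7, 5.6]
width: 0.391
```

```bash
python3 -m creep '3 0 0 -2 0 0 0;3 0 0 -5 0 0 0;3 0 0 -9 0 0 0;3 0 0 -13 0 0 0;3 0 0 -15 0 0 0;3 0 0 -15 0 0 0;3 0 0 -15 0 0 0;3 0 0 -15 0 0 0'
python3 - <<'E'
from h import *;from station import *
o=observe();print(o["contact_force"],o["torque"]);go(o,(.655,.112,.2),70)
E
```

```text
time: 4.15
eef_pos: [0.4603, -0.1409, 0.1964]
tcp_rot: [-0.542, -3.091, -0.0]
contact_force: [-0.3, -0.8, -4.4]
width: 0.383
[-0.31193636 -0.75745402 -4.35982663] [-0.00986528 -0.02862422 -0.02537903]
shift cm [-9.71 30.41 -0.4 ] turn [-0.02 -0.18  0.13]
```

```bash
python3 -m creep '3 -1 3 -0.4 0 0 0;3 -2.2 7 -0.4 0 0 0;3 -3.7 11.5 -0.4 0 0 0;3 -5 16 -0.4 0 0 0;3 -6.5 20.5 -0.4 0 0 0;3 -8 25 -0.4 0 0 0;3 -9.2 28.5 -0.4 0 0 0;3 -9.7 30.4 -0.4 0 0 0'
python3 -m creep '3 0 0 0 0 0 0;3 0 0 0 0 0 0;3 0 0 0 0 0 0;3 0 0 0 0 0 0;3 0 0 0 0 0 0;3 0 0 0 0 0 0;3 0 0 0 0 0 0;3 0 0 0 0 0 0'
python3 - <<'E'
from h import *;from station import *;import pickle
o=observe();c=capture("wrist");c["eef"]=o["eef_pos"];c["rot"]=o["tcp_rot"];pickle.dump(c,open('w2.pkl','wb'));print(o["contact_force"])
cv2.imwrite('pics/w2.png',cv2.resize(c["image"][:,:,::-1],(800,600),interpolation=cv2.INTER_CUBIC))
E
```

```text
time: 4.95
eef_pos: [0.6567, 0.1144, 0.199]
tcp_rot: [-0.538, -3.092, 0.001]
contact_force: [0.5, -0.3, -4.5]
width: 0.387
time: 5.75
eef_pos: [0.6559, 0.1116, 0.2024]
tcp_rot: [0.542, 3.094, 0.0]
contact_force: [0.4, -0.1, -3.7]
width: 0.388
[ 0.35284642 -0.07127037 -3.73133804]
```

View pics/w2.png

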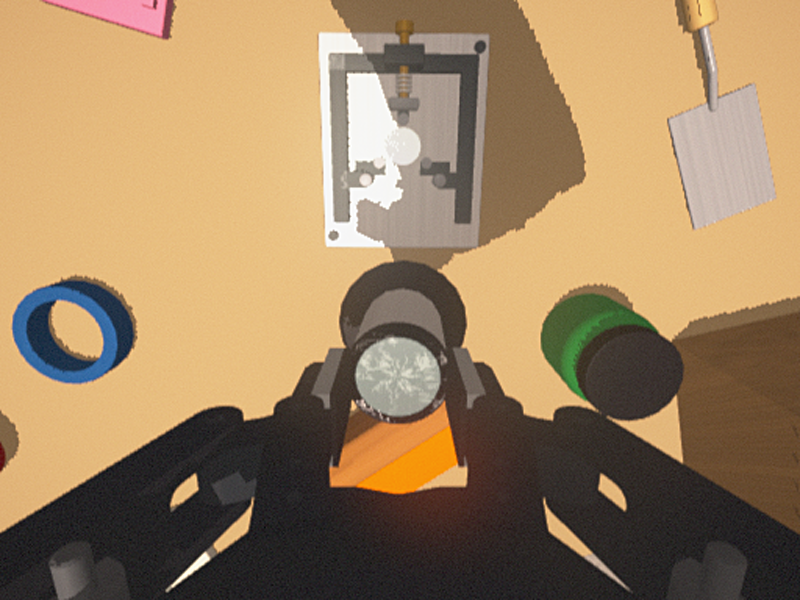

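The wrist view shows the holder well: plate corners at (318,33), (490,33), (478,247) and (326,247), posts at about (366,180) and (440,181), jaw top at (404,103), and the held loupe's top at (398,374). I'll measure these relative to each other in this one view.

```bash
python3 - <<'E'
from h import *;import pickle
c=pickle.load(open('w2.pkl','rb'));p=cloud(c)
hsv=cv2.cvtColor(c["image"],cv2.COLOR_RGB2HSV)
k=(hsv[...,1]<75).astype(np.uint8);w=np.zeros_like(k);w[12:166,195:322]=1;k&=w
_,lab,st,_=cv2.connectedComponentsWithStats(k);i=1+st[1:,4].argmax()
P=ray(c,np.argwhere(lab==i)[:,::-1],.014).astype(np.float32)
# only plate pts near z .014 by depth too
r=cv2.minAreaRect(P*1000);print("mask rect",r)
q=p[w>0];q=q[(q[:,2]>.009)];print("cloud rect",cv2.minAreaRect((q[:,:2]*1000).astype(np.float32)))
cen=np.array(r[0])/1000
ang=r[2] if r[1][0]>r[1][1] else r[2]-90
print(ang)
a=np.deg2rad(ang);X=np.array([np.cos(a),np.sin(a)]);
if X[0]<0:X=-X
Y=np.array([-X[1],X[0]])
def loc(u):return np.round(np.c_[(u-cen)@X,(u-cen)@Y]*1000,1)
for n,uv,z in(("postL",(366,180),.026),("postR",(440,181),.026),("jawtop",(404,103),.044),("padL",(379,161),.018),("padR",(427,161),.018),("loupe top",(398,374),.216)):
    g=ray(c,np.array(uv)/1.5625,z);print(n,loc(g),g)
L=(q[:,:2]-cen)@np.c_[X,Y]*1000
for lo,hi in((22.5,29),(34,50)):
    s=(q[:,2]*1000>lo)&(q[:,2]*1000<hi)
    for sg in(-1,0,1):
        t=s&((L[:,1]>15) if sg>0 else (L[:,1]<-15) if sg<0 else (abs(L[:,1])<15))
        if t.sum(): print(lo,sg,t.sum(),L[t].mean(0).round(1),L[t].min(0).round(1),L[t].max(0).round(1),q[t,2].mean().round(4))
cv2.imwrite('pics/w2c.png',cv2.resize(c["image"][8:170,195:325,::-1],(480,598),interpolation=cv2.INTER_CUBIC))
E
```

```text
mask rect ((572.7926025390625, 143.246337890625), (119.4917221069336, 149.85450744628906), 69.65745544433594)
cloud rect ((571.8997192382812, 143.64071655273438), (120.33126068115234, 150.42242431640625), 69.6689224243164)
-20.342544555664062
postL [[ 24.3 -26.1]] [[0.58655204 0.11034017]]
postR [[24.6 27.6]] [[0.60542911 0.1605792 ]]
jawtop [[-24.7   0.6]] [[0.54983789 0.15241743]]
padL [[ 10.8 -16.9]] [[0.57700919 0.12361047]]
padR [[10.5 18.3]] [[0.58898063 0.15677954]]
loupe top [[88.3 -2.4]] [[0.65475378 0.11027226]]
22.5 -1 67 [ 18.7 -28.8] [-59.1 -50.4] [ 42.2 -21.9] 0.0256
22.5 0 25 [-49.2   0.6] [-49.8 -14. ] [-48.6  11.8] 0.0257
22.5 1 65 [20.4 27.8] [-48.3  22.3] [32.4 50.1] 0.0257
34 0 828 [-48.7   0. ] [-75.3 -12.5] [-22.4  12.9] 0.0407
```

View pics/w2c.png

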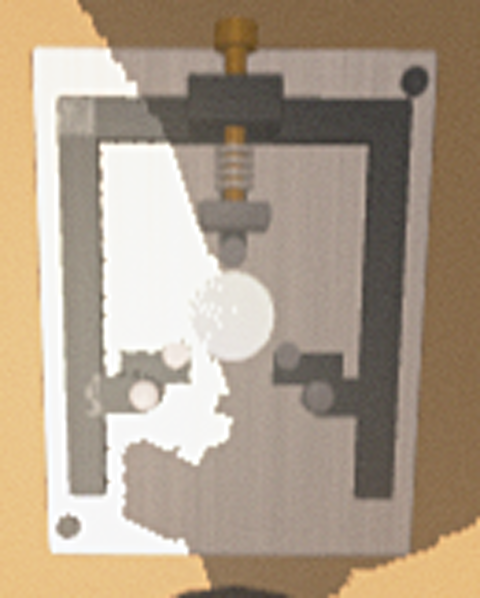

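Posts at (366,180) and (440,181) give a post span of 53.7 mm against the true 53.6. So s is about +2 mm, and the seated axis is near (0.575, 0.143). The loupe sits about 1 mm to -x of the TCP. I'll approach 12 mm forward of the seat, above the posts.

```bash
python3 - <<'E'
from h import *;from station import *
o=observe();go(o,(.5869,.1388,.12),69.8);go(o,(.5869,.1388,.079),69.8)
E
```

```text
shift cm [7.42 0.21 8.23] turn [-0.    0.01  0.32]
shift cm [ 7.42  0.21 12.33] turn [-0.    0.01  0.32]
```

```bash
python3 -m creep '3 2 0.1 2 0 0 0.3;3 4 0.2 4 0 0 0.3;3 6 0.2 6 0 0 0.3;3 7.4 0.2 8.2 0 0 0.3;3 7.4 0.2 10 0 0 0.3;3 7.4 0.2 11.5 0 0 0.3;3 7.4 0.2 12.2 0 0 0.3;3 7.4 0.2 12.3 0 0 0.3'
python3 -m creep '3 0 0 0 0 0 0;3 0 0 0 0 0 0;3 0 0 0 0 0 0;3 0 0 0 0 0 0;3 0 0 0 0 0 0;3 0 0 0 0 0 0;3 0 0 0 0 0 0;3 0 0 0 0 0 0'
python3 - <<'E'
from h import *;from station import *;import pickle
o=observe();print(o["contact_force"],o["torque"]);go(o,(.5757,.1430,.079),69.8);
c=capture("side");pickle.dump(c,open('s1.pkl','wb'))
u,v=proj(c,[.5757,.1430,.03])[0].astype(int);print(u,v)
cv2.imwrite('pics/s1.png',cv2.resize(c["image"][v-50:v+40,u-60:u+60,::-1],(800,600),interpolation=cv2.INTER_CUBIC))
E
```

```text
time: 6.6
eef_pos: [0.5866, 0.1386, 0.0785]
tcp_rot: [-0.55, -3.092, 0.001]
contact_force: [0.3, 0.9, -4.1]
width: 0.388
time: 7.4
eef_pos: [0.587, 0.1387, 0.0792]
tcp_rot: [-0.55, -3.093, 0.0]
contact_force: [0.7, 0.1, -3.9]
width: 0.388
[ 0.70070858  0.07097997 -3.86453725] [-0.02252926  0.01310481 -0.03767938]
shift cm [1.21 0.02 0.02] turn [-0.01  0.    0.03]
231 169
```

View pics/s1.png

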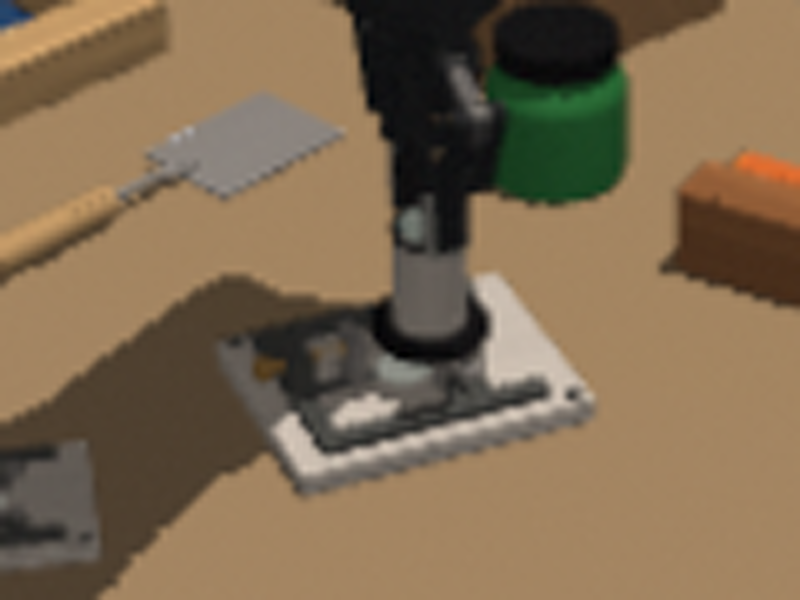

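The side crop shows the loupe level at (430,320) above the posts, clear of the jaw at (325,355). Now I push towards the jaw.

```bash
python3 -m creep '3 0.1 0 0 0 0 0;3 0.2 0 0 0 0 0;3 0.3 0 0 0 0 0;3 0.4 0 0 0 0 0;3 0.5 0 0 0 0 0;3 0.5 0 0 0 0 0;3 0.5 0 0 0 0 0;3 0.5 0 0 0 0 0'
python3 -m creep '3 0.05 0 0 0 0 0;3 0.1 0 0 0 0 0;3 0.15 0 0 0 0 0;3 0.2 0 0 0 0 0;3 0.25 0 0 0 0 0;3 0.3 0 0 0 0 0;3 0.3 0 0 0 0 0;3 0.3 0 0 0 0 0'
python3 -m creep '3 0.05 0 0 0 0 0;3 0.1 0 0 0 0 0;3 0.15 0 0 0 0 0;3 0.2 0 0 0 0 0;3 0.25 0 0 0 0 0;3 0.3 0 0 0 0 0;3 0.3 0 0 0 0 0;3 0.3 0 0 0 0 0'
```

```text
time: 8.25
eef_pos: [0.5823, 0.1404, 0.0792]
tcp_rot: [0.55, 3.093, -0.0]
contact_force: [0.1, -0.1, -3.4]
width: 0.387
time: 9.05
eef_pos: [0.5795, 0.1415, 0.0792]
tcp_rot: [0.55, 3.093, -0.0]
contact_force: [0.1, -0.4, -4.1]
width: 0.385
time: 9.85
eef_pos: [0.5768, 0.1425, 0.0793]
tcp_rot: [0.55, 3.093, -0.0]
contact_force: [2.3, -1.3, -4.0]
width: 0.39
```

```bash
python3 -m creep '3 0.05 0 0 0 0 0;3 0.1 0 0 0 0 0;3 0.15 0 0 0 0 0;3 0.2 0 0 0 0 0;3 0.2 0 0 0 0 0;3 0.2 0 0 0 0 0;3 0.2 0 0 0 0 0;3 0.2 0 0 0 0 0'
python3 - <<'E'
from h import *;from station import *;import pickle
o=observe();print(o["contact_force"],o["torque"])
c=capture("side");w=capture("wrist");pickle.dump((c,w),open('s2.pkl','wb'))
u,v=proj(c,[.5757,.1430,.03])[0].astype(int)
A=cv2.resize(c["image"][v-45:v+30,u-40:u+40,::-1],(400,375),interpolation=cv2.INTER_CUBIC)
B=cv2.resize(w["image"][70:370,110:430,::-1],(400,375),interpolation=cv2.INTER_CUBIC)
cv2.imwrite('pics/s2.png',np.hstack([A,B]))
E
```

```text
time: 10.65
eef_pos: [0.5749, 0.1432, 0.0792]
tcp_rot: [0.55, 3.093, -0.0]
contact_force: [2.1, -1.0, -3.4]
width: 0.39
[ 2.10495613 -1.03249143 -3.40419533] [-0.21173964 -0.57124788 -0.02127203]
```

View pics/s2.png

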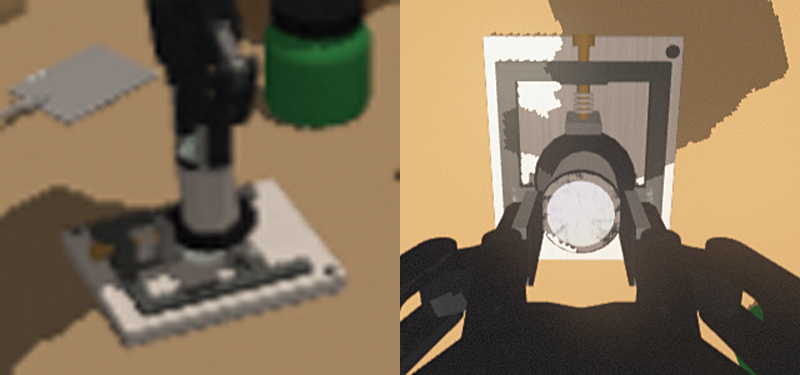

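```bash
python3 - <<'E'
from h import *;import pickle
c2=pickle.load(open('w2.pkl','rb'));_,w=pickle.load(open('s2.pkl','rb'))
X=np.array([.9376,-.3476,0]);Y=np.array([.3476,.9376,0])
for n,c,t in(("free",c2,np.array([.6559,.1116,.2024])),("pushed",w,np.array([.5749,.1432,.0792]))):
    p=cloud(c);L=np.stack([(p-t)@X,(p-t)@Y,p[...,2]-t[2]+.049],-1)*1000
    ok=(c["depth"]>0)
    top=ok&(np.hypot(L[...,0],L[...,1])<15)&(L[...,2]>50)&(L[...,2]<75)
    q=L[top];A=np.c_[q[:,:2],np.ones(len(q))];k=np.linalg.lstsq(A,q[:,2],rcond=None)[0]
    print(n,"top",len(q),q.mean(0).round(1),"slope deg",np.rad2deg(k[:2]).round(1))
    f=ok&(abs(L[...,2]-8)<9)&(L[...,0]<-16)&(L[...,0]>-40)&(abs(L[...,1])<14)&(c["image"].max(-1)<110)
    q=L[f];print(" foot",len(q),"xmin",np.percentile(q[:,0],[1,5,50]).round(1),"z",np.percentile(q[:,2],[5,50,95]).round(1))
    m=abs(L[...,1])<3
    for xx in range(-34,-16,2):
        s=ok&m&(abs(L[...,0]-xx)<1)&(L[...,2]<40)
        print(xx,np.median(L[s][:,2]).round(1) if s.any() else None,end='; ')
    print()
E
```

```text
free top 2297 [-0.6  0.1 63.8] slope deg [-0.   1.9]
 foot 706 xmin [-29.6 -28.8 -23.2] z [ 7.3  9.6 11. ]
-34 -139.7; -32 -138.9; -30 6.3; -28 9.3; -26 9.8; -24 9.6; -22 9.6; -20 9.4; -18 24.7; 
pushed top 2380 [-0.4  0.2 63.9] slope deg [5.1 1.7]
 foot 455 xmin [-32.2 -31.8 -20.1] z [ 4.1  7.8 11.8]
-34 6.7; -32 7.6; -30 13.8; -28 13.9; -26 13.6; -24 13.6; -22 7.6; -20 7.7; -18 8.0;
```

The constant 2.3 N and the 5.1° slope of the loupe's top show it is pivoting in the grip: too high and too weak. The jaw's position agrees with the visual s. I'll put it back on its free spot, regrip lower and firmer, then return.

```bash
python3 -m creep '3 -0.5 0 0 0 0 0;3 -1 0 0 0 0 0;3 -1.3 0 -0.5 0 0 0;3 -1.3 0 -2 0 0 0;3 -1.3 0 -4 0 0 0;3 -1.3 0 -6 0 0 0;3 -1.3 0 -7 0 0 0;3 -1.3 0 -7 0 0 0'
python3 - <<'E'
from h import *;from station import *;import pickle
o=observe();a,b=pickle.load(open('ab.pkl','rb'))
print("tape",ray(a,np.array([[304,333]])/1.5625,.02),"pink",ray(a,np.array([[410,230]])/1.5625,.01))
print(o["eef_pos"]);go(o,(.52,0.0,.15),69.8)
E
```

```text
time: 11.55
eef_pos: [0.5879, 0.1389, 0.1506]
tcp_rot: [0.55, 3.091, 0.002]
contact_force: [0.3, -0.1, -4.4]
width: 0.389
tape [[ 0.62138234 -0.15686941]] pink [[0.37928199 0.00904513]]
[0.5878955  0.13887723 0.15064681]
shift cm [  1.58 -15.38   0.04] turn [0.08 0.12 0.03]
```

```bash
python3 -m creep '3 0.3 -3 0 0 0 0;3 0.8 -7 0 0 0 0;3 1.2 -11 0 0 0 0;3 1.6 -14 0 0 0 0;3 1.6 -15.4 0 0 0 0;3 1.6 -15.4 3 0 0 0;3 1.6 -15.4 6 0 0 0;3 1.6 -15.4 8 0 0 0'
python3 - <<'E'
from h import *;from station import *
o=observe();print(o["eef_pos"]);go(o,(.52,0.0,.049),69.8)
E
```

```text
time: 12.35
eef_pos: [0.5181, -0.0002, 0.0669]
tcp_rot: [-0.55, -3.091, 0.0]
contact_force: [0.5, 0.3, -3.7]
width: 0.39
[ 5.18058179e-01 -2.47636761e-04  6.69344634e-02]
shift cm [-0.18  0.09  1.79] turn [-0.02 -0.11  0.01]
```

```bash
python3 -m creep '3 0 0 0 0 0 0;3 0 0 0.5 0 0 0;3 0 0 1 0 0 0;3 0 0 1.4 0 0 0;3 0 0 1.7 0 0 0;3 0 0 1.9 0 0 0;3 0 0 2.0 0 0 0;3 0 0 2.0 0 0 0'
python3 -m creep '3 0 0 0.03 0 0 0;3 0 0 0.06 0 0 0;3 0 0 0.09 0 0 0;3 0 0 0.12 0 0 0;3 0 0 0.12 0 0 0;3 0 0 0.12 0 0 0;3 0 0 0.12 0 0 0;3 0 0 0.12 0 0 0'
```

```text
time: 13.15
eef_pos: [0.519, -0.0004, 0.0493]
tcp_rot: [0.55, 3.093, -0.0]
contact_force: [0.8, -1.0, -3.7]
width: 0.387
time: 13.95
eef_pos: [0.5196, -0.0002, 0.0489]
tcp_rot: [0.55, 3.091, 0.001]
contact_force: [-0.7, 2.1, 6.7]
width: 0.386
```

```bash
python3 -m creep '8.5 0 0 0 0 0 0;8.5 0 0 0 0 0 0;8.5 0 0 0 0 0 0;8.5 0 0 0 0 0 0;8.5 0 0 0.3 0 0 0;8.5 0 0 0.8 0 0 0;8.5 0 0 1.2 0 0 0;8.5 0 0 1.2 0 0 0'
python3 -m creep '7 0 0 0 0 0 0;6 0 0 0 0 0 0;5 0 0 0 0 0 0;4 0 0 0 0 0 0;3 0 0 0 0 0 0;3 0 0 0 0 0 0;3 0 0 0 0 0 0;3 0 0 0 0 0 0' 100
python3 - <<'E'
from h import *;from station import *
o=observe();print(o["contact_force"]);c=capture("side")
u,v=proj(c,[.52,0,.03])[0].astype(int)
cv2.imwrite('pics/s3.png',cv2.resize(c["image"][v-40:v+20,u-40:u+40,::-1],(640,480),interpolation=cv2.INTER_CUBIC))
E
```

```text
time: 14.75
eef_pos: [0.5183, -0.0004, 0.0352]
tcp_rot: [-0.55, -3.092, 0.001]
contact_force: [-0.2, 0.8, -1.2]
width: 0.998
time: 15.55
eef_pos: [0.5195, -0.0, 0.0368]
tcp_rot: [0.55, 3.092, 0.001]
contact_force: [-1.5, 1.8, 6.7]
width: 0.381
[-1.53009045  1.76871928  6.68751978]
```

View pics/s3.png

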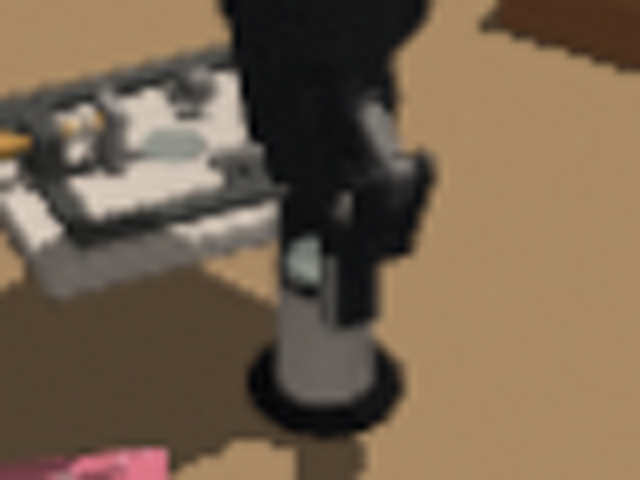

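```bash
python3 - <<'E'
from h import *;from station import *
c=capture("side");p=cloud(c);t=np.array([.5195,0,0])
X=np.array([.9376,-.3476,0]);Y=np.array([.3476,.9376,0])
L=np.stack([(p-t)@X,(p-t)@Y,p[...,2]],-1)*1000
m=(c["depth"]>0)&(c["image"].max(-1)<70)&(abs(L[...,0])<14)&(abs(L[...,1])<50)&(L[...,2]>14)
for lo in(-50,-40,-30,-20,-10,0,10,20,30,40):
    s=m&(L[...,1]>=lo)&(L[...,1]<lo+10)
    if s.any(): print(lo,s.sum(),np.percentile(L[s][:,2],[0,5,50]).round(1))
E
```

```text
-50 312 [ 92.5 102.2 342.9]
-40 485 [ 55.2 152.  257. ]
-30 112 [ 49.1  57.  116.4]
-20 30 [ 43.3  53.5 124.6]
-10 4 [146.4 147.  150.8]
0 6 [120.3 125.6 144.7]
10 53 [62.  62.9 81. ]
20 13 [60.5 68.8 89.5]
30 2 [98.6 98.6 98.8]
40 18 [ 90.4  91.5 114.6]
```

```bash
python3 - <<'E'
from h import *;from station import *
c=capture("side");t=np.array([.5195,0])
X=np.array([.9376,-.3476]);Y=np.array([.3476,.9376])
u,v=proj(c,[.52,0,.03])[0].astype(int);p=cloud(c)
for uv in((350,322),(340,322),(365,322),(350,300)):
    px=np.array([u-40+uv[0]/8,v-40+uv[1]/8])
    for z in(.015,.02,.025,.03,.035,.04):
        g=ray(c,px,z)[0]-t;print(z,(g@X*1000).round(1),(g@Y*1000).round(1),end=' | ')
    q=p[int(px[1]),int(px[0])];print("depth pt",((q[:2]-t)@X*1000).round(1),((q[:2]-t)@Y*1000).round(1),(q[2]*1000).round(1))
E
```

```text
0.015 17.4 15.3 | 0.02 14.8 9.4 | 0.025 12.2 3.5 | 0.03 9.6 -2.3 | 0.035 7.0 -8.2 | 0.04 4.4 -14.0 | depth pt -6.5 -33.2 58.0
0.015 14.0 16.8 | 0.02 11.4 10.9 | 0.025 8.8 5.1 | 0.03 6.2 -0.8 | 0.035 3.7 -6.7 | 0.04 1.1 -12.5 | depth pt -4.3 -21.2 48.8
0.015 22.6 12.9 | 0.02 20.0 7.1 | 0.025 17.3 1.3 | 0.03 14.7 -4.6 | 0.035 12.1 -10.4 | 0.04 9.4 -16.3 | depth pt 3.5 -25.1 49.1
0.015 23.0 27.7 | 0.02 20.3 21.7 | 0.025 17.7 15.8 | 0.03 15.1 9.9 | 0.035 12.4 4.0 | 0.04 9.8 -2.0 | depth pt -4.7 -29.3 65.7
```

```bash
python3 - <<'E'
from h import *;from station import *
c=capture("wrist");p=cloud(c);t=np.array([.5195,0,0])
X=np.array([.9376,-.3476,0]);Y=np.array([.3476,.9376,0])
L=np.stack([(p-t)@X,(p-t)@Y,p[...,2]],-1)*1000
A=(c["depth"]>0)&(L[...,2]>12)&(L[...,2]<120)&(abs(L[...,1])<40)&(abs(L[...,1])>19)
for x0 in range(-16,16,4):
    s=A&(L[...,0]>=x0)&(L[...,0]<x0+4)
    if s.any(): print(x0,s.sum(),np.percentile(L[s][:,2],[0,5,25,50,75,95]).round(1))
im=c["image"][100:384,100:412,::-1].copy();cv2.imwrite('pics/w3.png',cv2.resize(im,(624,568)))
s=capture("side")
for n,P in(("tcp",[.5195,0,.0368]),("tipY-22 z12",[.5195-.0076,-.0206,.012]),("tip z43",[.5195-.0076,-.0206,.043])):
    u,v=proj(s,[.52,0,.03])[0].astype(int);q=proj(s,P)[0];print(n,((q-[u-40,v-40])*8).round())
E
```

```text
-16 771 [ 86.1  89.1  92.7  96.8 101.3 111.9]
-12 2089 [ 50.   59.3  83.8  96.8 101.7 109.2]
-8 1577 [ 52.2  58.4  73.7  94.2 100.3 102.8]
-4 524 [ 83.   86.2 100.5 101.3 102.3 103.5]
0 467 [ 83.2  86.8 100.8 101.5 102.3 103.4]
4 468 [ 83.   87.2 101.3 102.3 103.5 109.4]
8 421 [ 82.7  97.1 100.9 103.6 107.9 111.5]
12 23 [ 95.7  97.   98.9 101.2 103.8 109.1]
tcp [324. 311.]
tipY-22 z12 [348. 397.]
tip z43 [348. 331.]
```

View pics/w3.png

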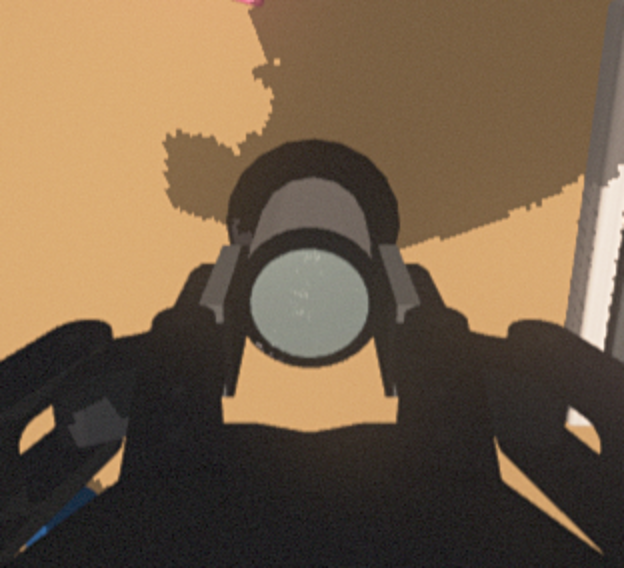

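Both views put the visible finger ends at about z 45 mm while the TCP reads 37 mm. That is higher than the spec suggests, so the grip is on the top of the tube. I'll open, lower 10 mm, and measure the tip height directly.

```bash
python3 -m creep '8.5 0 0 0 0 0 0;8.5 0 0 0 0 0 0;8.5 0 0 0 0 0 0;8.5 0 0 0 0 0 0;8.5 0 0 0.3 0 0 0;8.5 0 0 0.6 0 0 0;8.5 0 0 0.8 0 0 0;8.5 0 0 0.8 0 0 0'
cat > tip.py <<'E'
from h import *;from station import *
o=observe();print(o["eef_pos"].round(4),o["contact_force"].round(1))
X=np.array([.9376,-.3476,0]);Y=np.array([.3476,.9376,0])
for n in("side","scene","wrist"):
    c=capture(n);p=cloud(c);t=np.array(o["eef_pos"]);t[2]=0
    L=np.stack([(p-t)@X,(p-t)@Y,p[...,2]],-1)*1000
    for a,b in((-60,-33),(33,60)):
        m=(c["depth"]>0)&(c["image"].max(-1)<75)&(abs(L[...,0])<15)&(L[...,1]>a)&(L[...,1]<b)&(L[...,2]>6)&(L[...,2]<80)
        if m.sum()>3: print(n,a,m.sum(),np.percentile(L[m][:,2],[0,3,10,50]).round(1),L[m][:,:2].mean(0).round(0))
E
python3 tip.py
```

```text
time: 16.6
eef_pos: [0.5186, -0.0003, 0.0275]
tcp_rot: [-0.55, -3.092, 0.0]
contact_force: [-0.4, 0.0, -0.1]
width: 0.993
[ 5.186e-01 -3.000e-04  2.750e-02] [-0.4  0.  -0.1]
side -60 48 [48.4 50.  56.3 67.9] [ -3. -53.]
side 33 61 [47.5 48.3 53.  63.7] [-1. 43.]
scene -60 33 [56.7 57.8 61.1 69.6] [  6. -46.]
scene 33 39 [53.4 55.6 59.9 69.6] [ 7. 50.]
wrist -60 1231 [50.  52.5 55.8 68.1] [ -2. -46.]
wrist 33 1174 [50.7 53.  55.8 68.2] [-2. 42.]
```

```bash
python3 - <<'E'
from h import *;from station import *
o=observe();X=np.array([.9376,-.3476,0]);Y=np.array([.3476,.9376,0]);t=np.array(o["eef_pos"]);t[2]=0
for n in("side","wrist"):
    c=capture(n);p=cloud(c);hs=cv2.cvtColor(c["image"],cv2.COLOR_RGB2HSV)
    L=np.stack([(p-t)@X,(p-t)@Y,p[...,2]],-1)*1000
    for a,b in((-62,-33),(33,62)):
        m=(c["depth"]>0)&(abs(L[...,0])<16)&(L[...,1]>a)&(L[...,1]<b)&(L[...,2]>8)&(L[...,2]<80)
        h=np.histogram(L[m][:,2],bins=range(8,80,6))[0];print(n,a,h,"lowS",np.histogram(L[m&(hs[...,1]<90)][:,2],bins=range(8,80,6))[0])
s=capture("side");print(proj(s,np.r_[t[:2],.0])) 
u,v=proj(s,np.r_[t[:2],.03])[0].astype(int)
A=cv2.resize(s["image"][v-50:v+30,u-50:u+50,::-1],(500,400),interpolation=cv2.INTER_CUBIC)
cv2.imwrite('pics/s4.png',A)
for Z in(.0025,.02,.048):
    print(Z,[((proj(s,np.r_[t[:2],0]+y*Y+[0,0,Z])[0]-[u-50,v-50])*5).round() for y in(-.05,.05)])
E
```

```text
side -62 [ 0  0  0  0  0  0  1  5 12 13 12] lowS [ 0  0  0  0  0  0  0  4  9 12 10]
side 33 [ 0  0  0  0  0  0  1 11 13 15  9] lowS [ 0  0  0  0  0  0  1 11 13 15  9]
wrist -62 [  0   0   0   0   0   0   2 181 285 343 402] lowS [  0   0   0   0   0   0   0  90 198 283 348]
wrist 33 [  0   0   0   0   0   0   3 185 285 351 385] lowS [  0   0   0   0   0   0   0  42 113 152 187]
[[250.46206416 204.64129927]]
0.0025 [array([287., 339.]), array([220., 243.])]
0.02 [array([287., 316.]), array([219., 221.])]
0.048 [array([287., 278.]), array([219., 184.])]
```

View pics/s4.png

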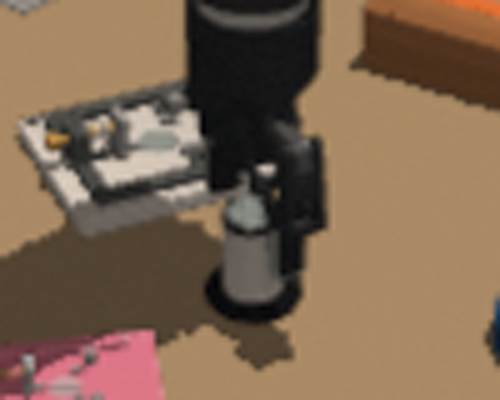

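All cameras agree that the open tips are at z ≈ 48 mm with TCP z 27.5 mm, so in practice the tips sit above the reported TCP. The crop shows the finger tip at (292,273), only just beside the lens. I'll go down another 18 mm, regrip at 110 N, and check.

```bash
python3 -m creep '8.5 0 0 0.4 0 0 0;8.5 0 0 0.8 0 0 0;8.5 0 0 1.2 0 0 0;8.5 0 0 1.4 0 0 0;8.5 0 0 1.6 0 0 0;8.5 0 0 1.8 0 0 0;8.5 0 0 1.8 0 0 0;8.5 0 0 1.8 0 0 0'
python3 tip.py
python3 -m creep '7 0 0 0 0 0 0;6 0 0 0 0 0 0;5 0 0 0 0 0 0;4 0 0 0 0 0 0;3 0 0 0 0 0 0;3 0 0 0 0 0 0;3 0 0 0 0 0 0;3 0 0 0 0 0 0' 110
```

```text
time: 17.7
eef_pos: [0.5189, -0.0003, 0.01]
tcp_rot: [-0.55, -3.093, 0.0]
contact_force: [0.8, 0.1, -0.2]
width: 0.999
[ 5.189e-01 -3.000e-04  1.000e-02] [ 0.8  0.1 -0.2]
side -60 61 [29.9 31.2 38.6 52.8] [ -4. -52.]
side 33 70 [33.3 37.1 40.4 56.9] [-3. 44.]
scene -60 53 [35.  38.3 40.8 57.8] [  7. -46.]
scene 33 58 [37.3 39.2 43.  59.4] [ 7. 50.]
wrist -60 2013 [32.4 35.9 40.9 58.4] [ -5. -47.]
wrist 33 1033 [33.1 35.7 46.  69.5] [-7. 46.]
time: 18.65
eef_pos: [0.5192, -0.0001, 0.0105]
tcp_rot: [0.55, 3.092, 0.001]
contact_force: [-1.0, 1.5, 5.8]
width: 0.398
```

```bash
python3 -m creep '3 0 0 -1 0 0 0;3 0 0 -3 0 0 0;3 0 0 -6 0 0 0;3 0 0 -8 0 0 0;3 0 0 -9 0 0 0;3 0 0 -9 0 0 0;3 0 0 -9 0 0 0;3 0 0 -9 0 0 0'
cat > lp.py <<'E'
from h import *;from station import *
o=observe();X=np.array([.9376,-.3476,0]);Y=np.array([.3476,.9376,0]);t=np.array(o["eef_pos"])
print(t.round(4),"F",o["contact_force"].round(1),"T",o["torque"].round(2))
c=capture("wrist");p=cloud(c);L=np.stack([(p-t)@X,(p-t)@Y,p[...,2]-t[2]+.0105],-1)*1000
m=(c["depth"]>0)&(np.hypot(L[...,0],L[...,1])<22)&(L[...,2]>54)&(L[...,2]<72)
q=L[m];s=np.hypot(q[:,0],q[:,1])<13;k=np.linalg.lstsq(np.c_[q[s][:,:2],np.ones(s.sum())],q[s][:,2],rcond=None)[0]
ce=cv2.minEnclosingCircle(q[:,:2].astype(np.float32));print("top circle",ce,"z",np.median(q[s][:,2]).round(1),"slope",np.rad2deg(k[:2]).round(1))
E
python3 lp.py; python3 - <<'E'
from h import *;from station import *
go(observe(),(.5869,.1388,.09),69.8)
E
```

```text
time: 19.45
eef_pos: [0.518, -0.0003, 0.0988]
tcp_rot: [-0.55, -3.091, 0.001]
contact_force: [0.9, 0.4, -3.6]
width: 0.402
[ 5.18e-01 -3.00e-04  9.88e-02] F [ 0.9  0.4 -3.6] T [0.06 0.01 0.02]
top circle ((-0.5162472724914551, -0.2909928858280182), 21.98528289794922) z 63.2 slope [-0.2 -0.1]
shift cm [-1.66 15.43  0.87] turn [-0.05 -0.11  0.03]
```

```bash
python3 -m creep '3 -0.3 3 0 0 0 0;3 -0.7 7 0 0 0 0;3 -1.2 11 0.4 0 0 0;3 -1.6 14 0.9 0 0 0;3 -1.7 15.4 0.9 0 0 0;3 -1.7 15.4 0.9 0 0 0;3 -1.7 15.4 0.9 0 0 0;3 -1.7 15.4 0.9 0 0 0'
python3 - <<'E'
from h import *;from station import *
go(observe(),(.5869,.1388,.04),69.8)
E
```

```text
time: 20.3
eef_pos: [0.5873, 0.1372, 0.0909]
tcp_rot: [-0.551, -3.092, 0.001]
contact_force: [0.1, 0.3, -3.9]
width: 0.399
shift cm [0.09 0.14 5.09] turn [-0.05 -0.04 -0.02]
```

```bash
python3 -m creep '3 0.1 0.1 1.5 0 0 0;3 0.1 0.1 3 0 0 0;3 0.1 0.1 4 0 0 0;3 0.1 0.1 4.6 0 0 0;3 0.1 0.1 5 0 0 0;3 0.1 0.1 5 0 0 0;3 0.1 0.1 5 0 0 0;3 0.1 0.1 5 0 0 0'
python3 -m creep '3 0.1 0 0 0 0 0;3 0.2 0 0 0 0 0;3 0.3 0 0 0 0 0;3 0.4 0 0 0 0 0;3 0.4 0 0 0 0 0;3 0.4 0 0 0 0 0;3 0.4 0 0 0 0 0;3 0.4 0 0 0 0 0'
python3 - <<'E'
from h import *;from station import *
o=observe();print(o["contact_force"]);go(o,(.5757,.1430,.04),69.8)
E
```

```text
time: 21.1
eef_pos: [0.5877, 0.1397, 0.0415]
tcp_rot: [0.55, 3.092, 0.0]
contact_force: [0.1, 0.1, -4.2]
width: 0.395
time: 21.9
eef_pos: [0.5836, 0.141, 0.041]
tcp_rot: [0.55, 3.093, -0.0]
contact_force: [0.3, 0.1, -4.4]
width: 0.399
[ 0.28921684  0.14101776 -4.35654957]
shift cm [ 0.82 -0.09  0.1 ] turn [-0.01  0.    0.03]
```

```bash
python3 -m creep '3 0.05 -0.05 0.1 0 0 0;3 0.1 -0.08 0.1 0 0 0;3 0.15 -0.08 0.1 0 0 0;3 0.2 -0.08 0.1 0 0 0;3 0.25 -0.08 0.1 0 0 0;3 0.3 -0.08 0.1 0 0 0;3 0.3 -0.08 0.1 0 0 0;3 0.3 -0.08 0.1 0 0 0'
python3 -m creep '3 0.05 0 0 0 0 0;3 0.1 0 0 0 0 0;3 0.15 0 0 0 0 0;3 0.2 0 0 0 0 0;3 0.25 0 0 0 0 0;3 0.3 0 0 0 0 0;3 0.3 0 0 0 0 0;3 0.3 0 0 0 0 0'
python3 lp.py
```

```text
time: 22.7
eef_pos: [0.5805, 0.1413, 0.04]
tcp_rot: [0.55, 3.093, -0.0]
contact_force: [0.1, 0.7, -3.3]
width: 0.395
time: 23.5
eef_pos: [0.5779, 0.1423, 0.0401]
tcp_rot: [0.55, 3.093, -0.0]
contact_force: [4.8, -1.6, -4.4]
width: 0.398
[0.5779 0.1423 0.0401] F [ 4.8 -1.6 -4.4] T [-0.36 -0.83  0.03]
top circle ((-0.5746555328369141, -0.32436180114746094), 21.960384368896484) z 63.2 slope [ 0.2 -0.2]
```

Now the jaw moves properly: 5 N and no tilt, and the position matches s. I push on to about 2.5 mm past the seat.

```bash
python3 -m creep '3 0.08 0 0 0 0 0;3 0.16 0 0 0 0 0;3 0.24 0 0 0 0 0;3 0.32 0 0 0 0 0;3 0.4 0 0 0 0 0;3 0.5 0 0 0 0 0;3 0.5 0 0 0 0 0;3 0.5 0 0 0 0 0'
python3 lp.py
```

```text
time: 24.35
eef_pos: [0.5735, 0.144, 0.0402]
tcp_rot: [0.55, 3.092, -0.0]
contact_force: [4.9, -2.4, -4.4]
width: 0.398
[0.5735 0.144  0.0402] F [ 4.9 -2.4 -4.4] T [-0.62 -1.27 -0.08]
top circle ((-1.0218147039413452, -0.42206552624702454), 21.901960372924805) z 63.2 slope [ 0.2 -0. ]
```

```bash
python3 -m creep '3 0 0 0.1 0 0 0;3 0 0 0.2 0 0 0;3 0 0 0.3 0 0 0;3 0 0 0.4 0 0 0;3 0 0 0.5 0 0 0;3 0 0 0.6 0 0 0;3 0 0 0.6 0 0 0;3 0 0 0.6 0 0 0'
python3 lp.py
```

```text
time: 25.2
eef_pos: [0.5735, 0.1441, 0.0342]
tcp_rot: [0.55, 3.092, 0.0]
contact_force: [5.2, -2.0, -4.5]
width: 0.4
[0.5735 0.1441 0.0342] F [ 5.2 -2.  -4.5] T [-0.44 -1.28 -0.02]
top circle ((-1.074320912361145, -0.4320330023765564), 21.825502395629883) z 63.2 slope [ 0.2 -0.1]
```

```bash
python3 -m creep '3 0 0 0.1 0 0 0;3 0 0 0.2 0 0 0;3 0 0 0.3 0 0 0;3 0 0 0.4 0 0 0;3 0 0 0.45 0 0 0;3 0 0 0.5 0 0 0;3 0 0 0.5 0 0 0;3 0 0 0.5 0 0 0'
python3 -m creep '3 0 0 0.02 0 0 0;3 0 0 0.04 0 0 0;3 0 0 0.06 0 0 0;3 0 0 0.06 0 0 0;3 0 0 0.06 0 0 0;3 0 0 0.06 0 0 0;3 0 0 0.06 0 0 0;3 0 0 0.06 0 0 0'
```

```text
time: 26.05
eef_pos: [0.5735, 0.1442, 0.0292]
tcp_rot: [0.55, 3.092, 0.0]
contact_force: [5.4, -2.4, -3.6]
width: 0.398
time: 26.85
eef_pos: [0.5735, 0.1442, 0.0287]
tcp_rot: [0.55, 3.092, 0.0]
contact_force: [5.6, -2.4, -3.6]
width: 0.403
```

```bash
python3 -m creep '3 0 0 0.02 0 0 0;3 0 0 0.04 0 0 0;3 0 0 0.05 0 0 0;3 0 0 0.05 0 0 0;3 0 0 0.05 0 0 0;3 0 0 0.05 0 0 0;3 0 0 0.05 0 0 0;3 0 0 0.05 0 0 0'
python3 -m creep '3 0 0 0.02 0 0 0;3 0 0 0.04 0 0 0;3 0 0 0.05 0 0 0;3 0 0 0.05 0 0 0;3 0 0 0.05 0 0 0;3 0 0 0.05 0 0 0;3 0 0 0.05 0 0 0;3 0 0 0.05 0 0 0'
```

```text
time: 27.65
eef_pos: [0.5736, 0.1442, 0.0285]
tcp_rot: [0.55, 3.092, 0.001]
contact_force: [5.6, -2.6, 2.5]
width: 0.395
time: 28.45
eef_pos: [0.5736, 0.1442, 0.0285]
tcp_rot: [0.55, 3.091, 0.001]
contact_force: [3.4, -2.5, 7.2]
width: 0.402
```

The loupe touches the pads at exactly the predicted height. I ease off and let it come forward to the posts.

```bash
python3 -m creep '3 0 0 -0.06 0 0 0;3 -0.04 0 -0.06 0 0 0;3 -0.08 0 -0.06 0 0 0;3 -0.12 0 -0.06 0 0 0;3 -0.16 0 -0.06 0 0 0;3 -0.18 0 -0.06 0 0 0;3 -0.18 0 -0.06 0 0 0;3 -0.18 0 -0.06 0 0 0'
python3 -m creep '3 -0.02 0 0 0 0 0;3 -0.04 0 0 0 0 0;3 -0.05 0 0 0 0 0;3 -0.05 0 0 0 0 0;3 -0.05 0 0 0 0 0;3 -0.05 0 0 0 0 0;3 -0.05 0 0 0 0 0;3 -0.05 0 0 0 0 0'
```

```text
time: 29.25
eef_pos: [0.5739, 0.144, 0.0285]
tcp_rot: [-0.549, -3.092, -0.001]
contact_force: [-0.8, 0.8, 7.8]
width: 0.397
time: 30.05
eef_pos: [0.5742, 0.144, 0.0284]
tcp_rot: [-0.549, -3.092, -0.002]
contact_force: [-0.4, 0.7, 7.3]
width: 0.402
```

```bash
python3 -m creep '3 0 0 -0.03 0 0 0;3 0 0 -0.03 0 0 0;3 0 0 -0.03 0 0 0;3 0 0 -0.03 0 0 0;3 0 0 -0.03 0 0 0;3 0 0 -0.03 0 0 0;3 0 0 -0.03 0 0 0;3 0 0 -0.03 0 0 0'
python3 lp.py; python3 - <<'E'
from h import *;from station import *
import pickle
o=observe();X=np.array([.9376,-.3476,0]);Y=np.array([.3476,.9376,0]);t=np.array(o["eef_pos"])
c=capture("wrist");pickle.dump(c,open('w5.pkl','wb'))
p=cloud(c);L=np.stack([(p-t)@X,(p-t)@Y,p[...,2]],-1)*1000
for xx in range(-60,-16,2):
    s=(c["depth"]>0)&(abs(L[...,1])<5)&(abs(L[...,0]-xx)<1)
    print(xx,np.median(L[s][:,2]).round(1) if s.any() else None,end='; ')
E
```

```text
time: 30.85
eef_pos: [0.5744, 0.1439, 0.0285]
tcp_rot: [-0.549, -3.092, -0.001]
contact_force: [0.7, 1.9, 7.1]
width: 0.399
[0.5744 0.1439 0.0285] F [0.7 1.9 7.1] T [ 0.36  0.16 -0.03]
top circle ((-1.0205628871917725, -0.18160225450992584), 21.662195205688477) z 63.2 slope [-0.1 -0.1]
-60 42.4; -58 42.6; -56 42.4; -54 42.5; -52 42.5; -50 41.3; -48 37.9; -46 38.3; -44 37.3; -42 38.3; -40 38.0; -38 36.9; -36 36.4; -34 43.6; -32 44.3; -30 44.2; -28 43.5; -26 None; -24 27.9; -22 27.3; -20 27.1; -18 61.1;
```

The foot top is at 27 mm (18+9). The jaw top's front edge is about 27–28 mm behind the axis, which is 5 mm of press. The net side force is near zero, so the posts are bearing. I release, rise straight up, and look.

```bash
python3 -m creep '3 0.05 0 -0.04 0 0 0;4 0.05 0 -0.04 0 0 0;5 0.05 0 -0.04 0 0 0;6 0.05 0 -0.04 0 0 0;7 0.05 0 -0.04 0 0 0;8.5 0.05 0 -0.04 0 0 0;8.5 0.05 0 -0.04 0 0 0;8.5 0.05 0 -0.04 0 0 0' 20
python3 -m creep '8.5 0 0 0 0 0 0;8.5 0 0 -1 0 0 0;8.5 0 0 -3 0 0 0;8.5 0 0 -6 0 0 0;8.5 0 0 -9 0 0 0;8.5 0 0 -11 0 0 0;8.5 0 0 -11 0 0 0;8.5 0 0 -11 0 0 0'
python3 - <<'E'
from h import *;from station import *
import pickle
o=observe();X=np.array([.9376,-.3476,0]);Y=np.array([.3476,.9376,0]);t0=np.array([.5749,.1433,0])
print(o["eef_pos"],o["tcp_rot"],o["contact_force"])
c=capture("wrist");pickle.dump(c,open('w6.pkl','wb'))
p=cloud(c);L=np.stack([(p-t0)@X,(p-t0)@Y,p[...,2]],-1)*1000
m=(c["depth"]>0)&(np.hypot(L[...,0],L[...,1])<24)&(L[...,2]>72)&(L[...,2]<88);q=L[m]
print("circle",cv2.minEnclosingCircle(q[:,:2].astype(np.float32)),np.percentile(q[:,2],[5,50,95]).round(1))
k=np.linalg.lstsq(np.c_[q[:,:2],np.ones(len(q))],q[:,2],rcond=None)[0];print("slope",np.rad2deg(k[:2]))
E
```

```text
time: 31.75
eef_pos: [0.5747, 0.1434, 0.0287]
tcp_rot: [0.55, 3.093, -0.0]
contact_force: [0.0, 0.2, 0.7]
width: 0.994
time: 32.55
eef_pos: [0.5749, 0.1435, 0.1394]
tcp_rot: [0.55, 3.092, 0.001]
contact_force: [-0.0, -0.9, 0.1]
width: 0.993
[0.57488751 0.14352137 0.13936145] [5.49872458e-01 3.09196108e+00 6.70549562e-04] [-0.01149862 -0.90501434  0.0694726 ]
circle ((0.08180397003889084, -0.6705010533332825), 18.508813858032227) [79.2 80.8 82.1]
slope [ 1.28750834 -0.08395982]
```

Released. The loupe's top is at z ≈ 80.8 mm, centred within 0.7 mm of the predicted seat. Now I shut the fingers up here and measure the shut tip height before pressing.

```bash
python3 -m creep '6 0 0 0 0 0 0;4 0 0 0 0 0 0;2 0 0 0 0 0 0;0 0 0 0 0 0 0;0 0 0 0 0 0 0;0 0 0 0 0 0 0;0 0 0 0 0 0 0;0 0 0 0 0 0 0' 20
python3 - <<'E'
from h import *;from station import *
o=observe();t=np.array(o["eef_pos"]);X=np.array([.9376,-.3476,0]);Y=np.array([.3476,.9376,0])
print(t.round(4),o["contact_force"].round(2))
for n in("side","wrist","scene"):
    c=capture(n);p=cloud(c);L=np.stack([(p-t)@X,(p-t)@Y,p[...,2]],-1)*1000
    m=(c["depth"]>0)&(abs(L[...,0])<16)&(abs(L[...,1])<26)&(L[...,2]>88)&(L[...,2]<190)
    print(n,m.sum(),np.percentile(L[m][:,2],[0,1,3,10]).round(1),np.histogram(L[m][:,2],bins=range(88,190,6))[0])
c=capture("side");u,v=proj(c,t)[0].astype(int)
for z in(.114,.13,.147):print(z,((proj(c,[t[0],t[1],z])[0]-[u-40,v-30])*8).round())
cv2.imwrite('pics/s5.png',cv2.resize(c["image"][v-30:v+40,u-40:u+40,::-1],(640,560),interpolation=cv2.INTER_CUBIC))
E
```

```text
time: 33.4
eef_pos: [0.5747, 0.1434, 0.1387]
tcp_rot: [0.55, 3.093, -0.0]
contact_force: [1.0, -0.2, 0.4]
width: 0.001
[0.5747 0.1434 0.1387] [ 0.98 -0.16  0.44]
side 80 [146.9 147.8 148.3 151.6] [ 0  0  0  0  0  0  0  0  0  1 10 16  8 13 15 12]
wrist 1955 [149.8 151.7 154.1 157.8] [  0   0   0   0   0   0   0   0   0   0  55 226 275 300 324 222]
scene 119 [150.8 151.5 152.4 156.7] [ 0  0  0  0  0  0  0  0  0  0  6 16 17 21 21 14]
0.114 [327. 297.]
0.13 [326. 262.]
0.147 [324. 224.]
```

View pics/s5.png

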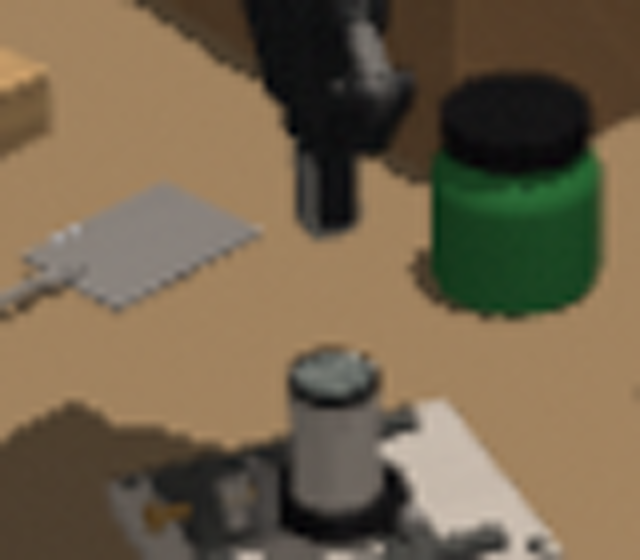

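Image: shut fingertips at (325,235), z ≈ 146 mm, 65 mm above the loupe top at (334,370). The loupe sits upright against the posts. Contact is expected near TCP z ≈ 0.073.

```bash
python3 -m creep '0 0 -0.05 1 0 0 0;0 0 -0.05 2.2 0 0 0;0 0 -0.05 3.4 0 0 0;0 0 -0.05 4.4 0 0 0;0 0 -0.05 5 0 0 0;0 0 -0.05 5.4 0 0 0;0 0 -0.05 5.4 0 0 0;0 0 -0.05 5.4 0 0 0'
python3 -m creep '0 0 0 0.05 0 0 0;0 0 0 0.1 0 0 0;0 0 0 0.15 0 0 0;0 0 0 0.2 0 0 0;0 0 0 0.25 0 0 0;0 0 0 0.3 0 0 0;0 0 0 0.3 0 0 0;0 0 0 0.3 0 0 0'
python3 -m creep '0 0 0 0.03 0 0 0;0 0 0 0.06 0 0 0;0 0 0 0.09 0 0 0;0 0 0 0.12 0 0 0;0 0 0 0.15 0 0 0;0 0 0 0.15 0 0 0;0 0 0 0.15 0 0 0;0 0 0 0.15 0 0 0'
```

```text
time: 34.4
eef_pos: [0.5747, 0.143, 0.0849]
tcp_rot: [0.55, 3.093, 0.0]
contact_force: [-1.1, -0.5, 0.2]
width: 0.001
time: 35.2
eef_pos: [0.5745, 0.143, 0.0817]
tcp_rot: [-0.55, -3.093, 0.0]
contact_force: [-1.2, 0.2, -0.5]
width: -0.001
time: 36.0
eef_pos: [0.5745, 0.143, 0.0802]
tcp_rot: [0.55, 3.093, -0.0]
contact_force: [1.0, 0.4, 0.5]
width: -0.004
```

```bash
python3 -m creep '0 0 0 0.03 0 0 0;0 0 0 0.06 0 0 0;0 0 0 0.09 0 0 0;0 0 0 0.12 0 0 0;0 0 0 0.15 0 0 0;0 0 0 0.18 0 0 0;0 0 0 0.2 0 0 0;0 0 0 0.2 0 0 0'
python3 - <<'E'
from h import *;from station import *
o=observe();t=np.array(o["eef_pos"]);X=np.array([.9376,-.3476,0]);Y=np.array([.3476,.9376,0])
c=capture("wrist");p=cloud(c);L=np.stack([(p-t)@X,(p-t)@Y,p[...,2]],-1)*1000
for xx in range(-20,-4,1):
    s=(c["depth"]>0)&(abs(L[...,1])<6)&(abs(L[...,0]-xx)<.5)
    print(xx,np.percentile(L[s][:,2],[0,10,50]).round(1) if s.any() else None,end='; ')
print(o["contact_force"])
E
```

```text
time: 36.8
eef_pos: [0.5745, 0.143, 0.0781]
tcp_rot: [-0.55, -3.093, 0.0]
contact_force: [0.1, -0.2, 0.9]
width: -0.001
-20 [ 26.1  26.7 184. ]; -19 [ 25.9  28.6 184. ]; -18 [ 25.8  27.2 173. ]; -17 [ 26.3  43.7 157.9]; -16 [ 27.7  56.2 161.4]; -15 [ 78.8  79.9 168.4]; -14 [ 78.8  79.9 164.9]; -13 [ 79.2  80.8 152.1]; -12 [ 79.5 129.4 141.4]; -11 [ 79.4 104.7 170.9]; -10 [ 80.2 123.7 172.9]; -9 [ 80.   81.  154.8]; -8 [ 79.9  81.1 124.9]; -7 [ 79.7  98.4 128.3]; -6 [ 80.5 107.8 127.5]; -5 [ 81.6 123.6 132.2]; [ 0.13644477 -0.21193789  0.87616801]
```

```bash
for i in 1; do python3 -m creep '0 0 0 0.03 0 0 0;0 0 0 0.06 0 0 0;0 0 0 0.09 0 0 0;0 0 0 0.12 0 0 0;0 0 0 0.12 0 0 0;0 0 0 0.12 0 0 0;0 0 0 0.12 0 0 0;0 0 0 0.12 0 0 0'; done
python3 -m creep '0 0 0 0.03 0 0 0;0 0 0 0.06 0 0 0;0 0 0 0.09 0 0 0;0 0 0 0.12 0 0 0;0 0 0 0.12 0 0 0;0 0 0 0.12 0 0 0;0 0 0 0.12 0 0 0;0 0 0 0.12 0 0 0'
```

```text
time: 37.65
eef_pos: [0.5745, 0.143, 0.077]
tcp_rot: [0.55, 3.093, -0.0]
contact_force: [0.1, 0.7, -0.1]
width: 0.002
time: 38.45
eef_pos: [0.5745, 0.143, 0.0758]
tcp_rot: [-0.55, -3.093, 0.0]
contact_force: [0.1, 0.1, -0.6]
width: -0.001
```

```bash
python3 -m creep '0 0 0 0.03 0 0 0;0 0 0 0.06 0 0 0;0 0 0 0.09 0 0 0;0 0 0 0.12 0 0 0;0 0 0 0.12 0 0 0;0 0 0 0.12 0 0 0;0 0 0 0.12 0 0 0;0 0 0 0.12 0 0 0'
```

```text
time: 39.25
eef_pos: [0.5745, 0.143, 0.0746]
tcp_rot: [0.55, 3.093, -0.0]
contact_force: [0.5, -0.9, -0.7]
width: 0.001
```

```bash
python3 -m creep '0 0 0 0.02 0 0 0;0 0 0 0.04 0 0 0;0 0 0 0.06 0 0 0;0 0 0 0.08 0 0 0;0 0 0 0.1 0 0 0;0 0 0 0.1 0 0 0;0 0 0 0.1 0 0 0;0 0 0 0.1 0 0 0'
```

```text
time: 40.05
eef_pos: [0.5745, 0.143, 0.0736]
tcp_rot: [-0.55, -3.093, 0.0]
contact_force: [-0.5, -0.3, -0.0]
width: -0.002
```

```bash
python3 -m creep '0 0 0 0.03 0 0 0;0 0 0 0.06 0 0 0;0 0 0 0.09 0 0 0;0 0 0 0.12 0 0 0;0 0 0 0.12 0 0 0;0 0 0 0.12 0 0 0;0 0 0 0.12 0 0 0;0 0 0 0.12 0 0 0'
```

```text
time: 40.85
eef_pos: [0.5745, 0.143, 0.0724]
tcp_rot: [0.55, 3.093, -0.0]
contact_force: [-0.4, -0.3, 0.6]
width: -0.003
```

```bash
python3 -m creep '0 0 0 0.02 0 0 0;0 0 0 0.04 0 0 0;0 0 0 0.06 0 0 0;0 0 0 0.08 0 0 0;0 0 0 0.1 0 0 0;0 0 0 0.1 0 0 0;0 0 0 0.1 0 0 0;0 0 0 0.1 0 0 0'
```

```text
time: 41.65
eef_pos: [0.5745, 0.143, 0.0716]
tcp_rot: [0.55, 3.093, 0.0]
contact_force: [-0.2, -0.3, 3.4]
width: 0.005
```

Contact at z ≈ 0.0718. I press on to about 10 N.

```bash
python3 -m creep '0 0 0 0.02 0 0 0;0 0 0 0.04 0 0 0;0 0 0 0.05 0 0 0;0 0 0 0.05 0 0 0;0 0 0 0.05 0 0 0;0 0 0 0.05 0 0 0;0 0 0 0.05 0 0 0;0 0 0 0.05 0 0 0'
```

```text
time: 42.45
eef_pos: [0.5746, 0.143, 0.0715]
tcp_rot: [0.55, 3.092, 0.0]
contact_force: [-1.9, 0.5, 7.6]
width: -0.003
```

```bash
python3 -m creep '0 0 0 0.02 0 0 0;0 0 0 0.04 0 0 0;0 0 0 0.05 0 0 0;0 0 0 0.05 0 0 0;0 0 0 0.05 0 0 0;0 0 0 0.05 0 0 0;0 0 0 0.05 0 0 0;0 0 0 0.05 0 0 0'
```

```text
time: 43.25
eef_pos: [0.5748, 0.143, 0.0715]
tcp_rot: [0.55, 3.092, 0.001]
contact_force: [-2.7, -0.7, 11.4]
width: -0.0
```

About 11.4 N pressed and nothing sinks any more. I ease off and lift away.

```bash
python3 -m creep '0 0 0 0 0 0 0;0 0 0 -0.05 0 0 0;0 0 0 -0.1 0 0 0;0 0 0 -0.2 0 0 0;0 0 0 -1 0 0 0;0 0 0 -4 0 0 0;0 0 0 -8 0 0 0;0 0 0 -10 0 0 0'
python3 -m creep '0 -3 0 -2 0 0 0;0 -6 0 -4 0 0 0;0 -8 0 -4 0 0 0;0 -8 0 -4 0 0 0;0 -8 0 -4 0 0 0;0 -8 0 -4 0 0 0;0 -8 0 -4 0 0 0;0 -8 0 -4 0 0 0'
python3 - <<'E'
from h import *;from station import *
o=observe();print(o["eef_pos"],o["contact_force"])
X=np.array([.9376,-.3476,0]);Y=np.array([.3476,.9376,0]);t0=np.array([.5749,.1433,0])
c=capture("wrist");p=cloud(c);L=np.stack([(p-t0)@X,(p-t0)@Y,p[...,2]],-1)*1000;ok=c["depth"]>0
q=L[ok&(np.hypot(L[...,0],L[...,1])<24)&(L[...,2]>72)&(L[...,2]<88)]
print("top",cv2.minEnclosingCircle(q[:,:2].astype(np.float32)),np.median(q[:,2]),"slope",np.rad2deg(np.linalg.lstsq(np.c_[q[:,:2],np.ones(len(q))],q[:,2],rcond=None)[0][:2]))
q=L[ok&(np.hypot(L[...,0],L[...,1])<27)&(np.hypot(L[...,0],L[...,1])>20)&(L[...,2]>22)&(L[...,2]<32)]
print("foot top",len(q),np.median(q[:,2]),"slope",np.rad2deg(np.linalg.lstsq(np.c_[q[:,:2],np.ones(len(q))],q[:,2],rcond=None)[0][:2]))
s=ok&(L[...,2]>42.8)&(L[...,2]<47)&(abs(L[...,1])<9)&(L[...,0]>-40)&(L[...,0]<-18);print("jaw top x",np.percentile(L[s][:,0],[3,50,97]))
u,v=proj(c,[.5749,.1433,.03])[0].astype(int);y0=max(v-75,0);x0=max(u-95,0)
cv2.imwrite('pics/f.png',cv2.resize(c["image"][y0:v+75,x0:u+95,::-1],None,fx=4,fy=4,interpolation=cv2.INTER_CUBIC)[:600,:800])
E
```

```text
time: 44.05
eef_pos: [0.5755, 0.1432, 0.1738]
tcp_rot: [0.55, 3.09, 0.002]
contact_force: [1.0, 0.5, -0.1]
width: -0.0
time: 44.85
eef_pos: [0.649, 0.1157, 0.2106]
tcp_rot: [-0.549, -3.093, 0.0]
contact_force: [-0.7, 1.0, 0.0]
width: 0.001
[0.64900708 0.11571936 0.21055827] [-0.74741344  0.98369366  0.01813066]
top ((0.05095170810818672, -0.7230408787727356), 18.39025115966797) 80.80903413383655 slope [0.09209556 0.10219236]
foot top 615 27.140791107012568 slope [ 0.01578686 -0.00621438]
jaw top x [-33.89384361 -30.93783199 -28.02154292]
```

The foot is level within 0.1°, its top is at 27.1 mm (27 expected), and the jaw's top edge is at -28.0 mm (-27.8 expected). Handing in.

```bash
python3 -c "
from station import *
print(sign_off())"
```

```text
the job is handed in; nothing more can be done
None
```

The loupe is seated in the large silver holder with the jaw holding it against both posts. It is pressed home and let go, and I handed the job in at about 45 s. I pushed the jaw back with the rim, lowered the foot onto the pads and let it come forward until the side force balanced. I then released it and pressed on the middle of the top with shut fingers, reaching about 11 N.

**Last checks, by wrist-camera depth after pressing:**
- The foot's top is at 27.1 mm (27 expected).
- The foot and the top of the tube are both level within about 0.1°.
- The axis is within 0.8 mm of the seat I estimated from the posts.
- The jaw's top edge is 28.0 mm behind the axis (27.8 expected at 5 mm of press).
- The arm is clear of everything, with no contact force beyond noise.

**What failed or disagreed:**
- **First try:** The loupe pivoted about 5° in a grip that was too high and too weak, so I backed off. I set it down on clear table, regripped lower at 110 N and tried again.
- **Fingertips:** The cameras put them above the reported TCP, where the description says 25 mm ahead of it. I worked to the measured heights.
- **Shift s:** Sight gave about +2 mm from the posts and about 0.5 mm from the jaw and rod. Touch agreed with the posts to about 1–2 mm.
- **Last picture:** I had used up the 12 views, so the final check is by numbers only. I did not re-measure the other objects, but no move touched them as far as the forces showed.

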